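Put the stacked sharpening stones back in their holders

ROBOT

A 7-joint arm with a two-finger parallel gripper is mounted at the origin on the work surface. World frame = base frame: x ahead of the robot, y to its left, z up, the work surface at z = 0. Lengths are in m, angles in rad, forces in N, time in s.
With the tool pointing down it reaches from about 0.425 to 0.925 m from the base axis. Payload 6.8 kg.
Tool frame: the origin (TCP) lies midway between the tips of the shut fingers; the grasp point (between the pads) lies 19 mm behind it; z points along the fingers, y is the line along which they close (so a half turn about z gives the same grasp; the last joint's range is limited). The gripper opens to 85 mm and grips with 20 to 120 N. Pads are 22 mm wide; open, the fingers measure 114 mm over their backs; the gripper's body (76 mm by 85 mm) begins 54 mm behind the grasp point. The pads swing forward as they close: fully open they stand 13 mm farther back than shut.
Start: joints at [-1.269, 0.477, 0.022, 1.555, -0.011, 1.109, -0.083], TCP at [0.269, 0.619, 0.231] pointing down, gripper open.
Joint ranges: [-2.96, 2.96], [-0.34, 2.1], [-1.41, 1.46], [0.24, 2.44], [-1.37, 4.51], [0.17, 1.92], [-2.96, 2.96]. Speed limits (rad/s): [2.39, 2.39, 3.14, 3.14, 3.14, 3.14, 3.14].

INTERFACE

Orientations are given as a unit quaternion [w, x, y, z].
In Python, from station import bot, imaging gives the robot as it stands.
- The arm moves only by the tool move_arm, never from a script. Its argument "commands" is a list that holds one entry, the list of rows, each a list of 7 numbers: the shift along the tool's x, y, z in m, then the turn, a rotation vector about the tool's x, y, z in degrees, then the finger opening in m, from 0 to 0.0854. In form: [[[x, y, z, rx, ry, rz, grip], ...]]. A call has 1 to 20 rows; each row shifts and turns the commanded pose from where the row before left it, along the tool's axes as they then stand; what a row does not reach is not made up. A row lasts 1/8 s, in which the tool goes at most 62.5 mm and 10.7 degrees, less where a joint would pass 70% of its speed; a pose out of reach is approached as far as the arm can. A call is refused whole if a number of a shift passes 0.0625 or a number of a turn 10.7, either way. A call with a gripper value outside its range is refused whole. The fingers move at their own pace and stop on an object; "squeeze" is the grip in N (left out, the last holds). Time passes only in rows, so rows that do not move let the fingers close. It gives the time, the measured TCP pose, the force, the opening and the grip force at its end, in the units of the state.
- bot.get_obs(): the state, without advancing time (a new reading comes with each control period).
- imaging.read_camera(name): name is "scene" or "top" or "wrist"; returns the picture (420x560x3 uint8, red, green, blue); there is no depth.
- imaging.calibration(name): a dict with "intrinsics" (3x3 intrinsics, pixels), "k1" (the pictures are not rectified: a ray, as slopes to the right and down, at radius r is drawn at 1 + k1 r^2 times it, then the intrinsics apply), "extrinsics" (4x4, takes a point from camera to world coordinates); the wrist camera has in their place "mount" (4x4, takes a point from camera to tool coordinates, whose origin is the TCP and whose axes are the flange's). Camera axes: x right, y down, z forward; pixel columns grow to the right and rows downward; lengths in m; the calibration is good to about 2 mm. A picture is of the moment at which its call begins: read the wrist's pose just before it. calibration takes no time and is no camera call.
- bot.hand_in(): hands the job in; it is judged then, once.
The state is a dict: "t": time; "q": joint angles; "joint_vel": joint speeds; "joint_torque": joint torques, N m; "eef_pos": TCP position; "tool_rot": TCP orientation; "contact_force": force on the tool from outside, world axes, zero at the start; "torque": the same for the moment, N m; "gripper_width": opening from 0.0 (shut) to 1.0 (fully open); "grasp_force": force on a finger pad.
Only numpy, scipy, OpenCV 4.12 (cv2) and the standard library are available. Lean on these libraries where they do the work, as an engineer would, in place of code of your own. Each camera call takes 0.05 s, during which the arm holds its last target. There are 200 camera calls.

TASK

Take the crossed stack of four sharpening stones on the steel plate apart from the top down, and lay each stone flat, lengthwise and centred between the end cleats of the holder of its own colour. Lower the stones instead of dropping them, keep them from tipping over, and leave the oil bottle and the brass blank where they stand.

Things in the scene. Friction and masses are not known exactly. Their poses are not given: they have to be found in the camera images.
- stone_white: white sharpening stone, loose bar 100 x 28 x 20 mm (x, y, z), about 130 g; starts as a lower stone (beside the black one) flat on a fixed steel plate 8 mm high and 112 mm square. The layer's two stones are parallel, 60 mm between centre lines (32 mm gap). Origin: centre of its underside.
- stone_black: black sharpening stone, loose bar 100 x 28 x 20 mm (x, y, z), about 130 g; starts as a lower stone (beside the white one) flat on a fixed steel plate 8 mm high and 112 mm square. The layer's two stones are parallel, 60 mm between centre lines (32 mm gap). Origin: centre of its underside.
- stone_red: brick-red sharpening stone, loose bar 100 x 28 x 20 mm (x, y, z), about 130 g; starts as an upper stone (beside the dark green one) crosswise over the two lower stones, its underside 28 mm above the bench. The layer's two stones are parallel, 60 mm between centre lines (32 mm gap). Origin: centre of its underside.
- stone_green: dark green sharpening stone, loose bar 100 x 28 x 20 mm (x, y, z), about 130 g; starts as an upper stone (beside the brick-red one) crosswise over the two lower stones, its underside 28 mm above the bench. The layer's two stones are parallel, 60 mm between centre lines (32 mm gap). Origin: centre of its underside.
- holder_white: holder for the white stone: a fixed light wooden board 160 x 60 mm, 10 mm high, its flat floor coloured white, with a white cleat across each end (15 mm long, 6 mm above the floor); the cleats stand 124 mm apart along the holder's x, the long sides are open. Origin: centre of the board's underside; the stone rests 10 mm above it.
- holder_black: holder for the black stone: a fixed light wooden board 160 x 60 mm, 10 mm high, its flat floor coloured black, with a black cleat across each end (15 mm long, 6 mm above the floor); the cleats stand 124 mm apart along the holder's x, the long sides are open. Origin: centre of the board's underside; the stone rests 10 mm above it.
- holder_red: holder for the brick-red stone: a fixed light wooden board 160 x 60 mm, 10 mm high, its flat floor coloured brick-red, with a brick-red cleat across each end (15 mm long, 6 mm above the floor); the cleats stand 124 mm apart along the holder's x, the long sides are open. Origin: centre of the board's underside; the stone rests 10 mm above it.
- holder_green: holder for the dark green stone: a fixed light wooden board 160 x 60 mm, 10 mm high, its flat floor coloured dark green, with a dark green cleat across each end (15 mm long, 6 mm above the floor); the cleats stand 124 mm apart along the holder's x, the long sides are open. Origin: centre of the board's underside; the stone rests 10 mm above it.
- oil_bottle: bystander: small white oil bottle with a yellow cap, 32 mm across, 65 mm tall, loose. Origin: centre of its underside.
- brass_blank: bystander: plain brass cylinder, 28 mm across, 22 mm tall, standing loose on the bench. Origin: centre of its underside.
Mind the look-alikes: they are no part of the job. What is shaped like the stone_white but purple is not meant.

How it is judged:
By the outcome, as a careful person would: the job done as asked, in the order asked, and still so for the second after the job is handed in, with the robot touching nothing.
It also fails if it takes over 112 s, if anything falls off the work surface, if the arm or the gripper's body presses on something with over 40 N, if the wrist force passes 120 N, or if a joint passes its speed limit or range.

## Working session

There is one attempt and no reset: what is moved stays moved. The work goes in short steps, Python scripts to look and compute and a tool call to move; the robot and the scene stay as the last step left them, time stands still between calls to the robot, and variables do not carry over. Pictures are saved under pics/ and viewed, at most 14 in all, crops included, and the job is handed in when it is done.

Besides the shell and the picture viewer there is one more tool, called after "Emit:" as name([rows], argument=value, ...), one row to a line, values as JSON. move_arm: Moves the arm, as the interface text tells. Its arguments: {"type":"object","properties":{"commands":{"type":"array","items":{"type":"array","items":{"type":"array","items":{"type":"number"}}}},"squeeze":{"type":"number"}},"required":["commands"]}

```bash
mkdir -p pics; python3 - <<'E'
from station import bot, imaging
import cv2
o=bot.get_obs();print({k:o[k] for k in('t','eef_pos','tool_rot','gripper_width')})
for n in('top','scene'):
    cv2.imwrite(f'pics/{n}0.png',imaging.read_camera(n)[...,::-1])
    print(n,imaging.calibration(n))
print(imaging.calibration('wrist'))
E
```

```text
{'t': 0.0, 'eef_pos': array([0.26872346, 0.61854985, 0.23031673]), 'tool_rot': array([-1.05705664e-04,  2.03443777e-01,  9.79086195e-01, -9.17689394e-04]), 'gripper_width': 1.002481004182096}
top {'intrinsics': array([[380.89099307,   0.        , 281.57816998],
       [  0.        , 380.89099307, 209.25820212],
       [  0.        ,   0.        ,   1.        ]]), 'k1': -0.08931455338294492, 'extrinsics': array([[-0.11294317, -0.96670543,  0.22961804,  0.33565963],
       [-0.9935855 ,  0.10857465, -0.03161334,  0.00441903],
       [ 0.00563009, -0.23171566, -0.97276727,  0.87606542],
       [ 0.        ,  0.        ,  0.        ,  1.        ]])}
scene {'intrinsics': array([[440.69492646,   0.        , 271.86323134],
       [  0.        , 440.69492646, 208.69189181],
       [  0.        ,   0.        ,   1.        ]]), 'k1': 0.006926387131366332, 'extrinsics': array([[-0.37419519,  0.53642709, -0.75645485,  1.32892978],
       [ 0.92732912,  0.22191821, -0.30135197,  0.32198541],
       [ 0.00621775, -0.81424707, -0.58048519,  0.69798045],
       [ 0.        ,  0.        ,  0.        ,  1.        ]])}
{'intrinsics': array([[307.64577581,   0.        , 278.83186717],
       [  0.        , 307.64577581, 210.09180265],
       [  0.        ,   0.        ,   1.        ]]), 'k1': 0.0013261549096491034, 'mount': array([[ 4.56275890e-04, -9.59041976e-01, -2.83263624e-01,
         7.09348263e-02],
       [ 9.99999868e-01,  5.04130525e-04, -9.60465875e-05,
        -2.73867934e-04],
       [ 2.34914548e-04, -2.83263542e-01,  9.59042080e-01,
        -1.43596291e-01],
       [ 0.00000000e+00,  0.00000000e+00,  0.00000000e+00,
         1.00000000e+00]])}
```

View pics/top0.png

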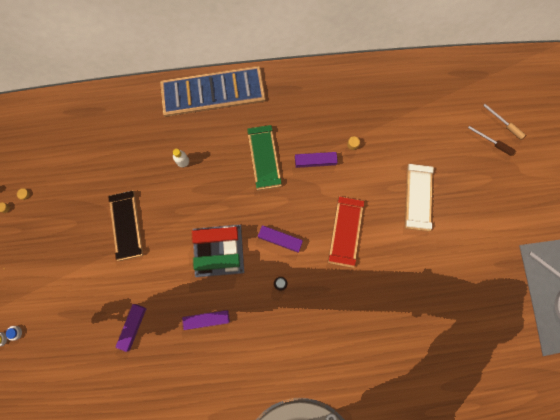

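View pics/scene0.png

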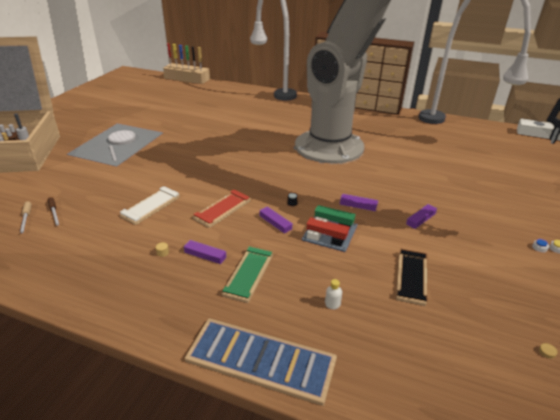

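The top view shows the stack at about (217,248): red stone at (215,236) and green at (216,262) on top, white (right) and black (left) below. The holders are white (420,197), black (125,226), red (346,232) and green (265,158). The bottle is at (181,158) and the brass blank at (354,142). Purple bars are decoys.

```bash
cat > h.py <<'E'
import numpy as np, cv2
from station import bot, imaging
from scipy.spatial.transform import Rotation as R
def qR(q): return R.from_quat([q[1],q[2],q[3],q[0]]).as_matrix()
def cam(name):
    c=imaging.calibration(name)
    if 'extrinsics' in c: return c,c['extrinsics']
    o=bot.get_obs(); T=np.eye(4); T[:3,:3]=qR(o['tool_rot']); T[:3,3]=o['eef_pos']
    return c,T@c['mount']
def proj(C,P):
    c,E=C; p=(np.asarray(P)-E[:3,3])@E[:3,:3]
    return cv2.projectPoints(p.reshape(-1,1,3),np.zeros(3),np.zeros(3),c['intrinsics'],np.array([c['k1'],0,0,0.]))[0].reshape(-1,2)
def unproj(C,uv,z):
    c,E=C; s=cv2.undistortPoints(np.float64(uv).reshape(-1,1,2),c['intrinsics'],np.array([c['k1'],0,0,0.])).reshape(-1,2)
    d=np.c_[s,np.ones(len(s))]@E[:3,:3].T; o=E[:3,3]
    return (o+d*((z-o[2])/d[:,2])[:,None])[:,:2]
def ortho(C,img,x0,x1,y0,y1,z,mm=1.0):
    """row = x descending, col = y descending (as the top view)"""
    xs=np.arange(x1,x0,-mm/1000); ys=np.arange(y1,y0,-mm/1000)
    Y,X=np.meshgrid(ys,xs); P=np.c_[X.ravel(),Y.ravel(),np.full(X.size,z)]
    m=proj(C,P).astype(np.float32).reshape(X.shape+(2,))
    return cv2.remap(img,m[...,0],m[...,1],cv2.INTER_LINEAR)
def rect(mask,x1,y1,mm=1.0):
    mask=cv2.morphologyEx(mask.astype(np.uint8),cv2.MORPH_OPEN,np.ones((3,3)))
    n,l,s,_=cv2.connectedComponentsWithStats(mask)
    i=1+np.argmax(s[1:,4]); v,u=np.nonzero(l==i)
    (cu,cv),(a,b),th=cv2.minAreaRect(np.c_[u,v].astype(np.float32))
    k=mm/1000; th=np.radians(th)
    d=np.array([np.cos(th),np.sin(th)]) if a>b else np.array([-np.sin(th),np.cos(th)])
    yaw=np.degrees(np.arctan2(-d[0],-d[1]))  # world dir x=-v,y=-u
    return round(x1-cv*k,4),round(y1-cu*k,4),round((yaw+90)%180-90,1),round(max(a,b)*mm,1),round(min(a,b)*mm,1)
def hsv(im): 
    a=cv2.cvtColor(im,cv2.COLOR_RGB2HSV).astype(int); return a[...,0],a[...,1],a[...,2]
E
python3 - <<'E'
from h import *
C=cam('top'); im=cv2.imread('pics/top0.png')[...,::-1].copy()
def box(u,v,r,z): 
    p=unproj(C,[[u,v]],z)[0]; return p[0]-r,p[0]+r,p[1]-r,p[1]+r
def m(name,u,v,r,z,f):
    b=box(u,v,r,z); o=ortho(C,im,*b,z); H,S,V=hsv(o); print(name,rect(f(H,S,V),b[1],b[3]))
red=lambda H,S,V:((H<5)|(H>174))&(S>190)&(V>60)
grn=lambda H,S,V:(H>50)&(H<85)&(S>120)
wht=lambda H,S,V:(V>150)&(S<60)
blk=lambda H,S,V:(V<45)
m('H red',346,232,.1,.013,red);m('H green',265,158,.1,.013,grn);m('H white',420,197,.1,.013,wht);m('H black',125,226,.1,.013,blk)
m('red',215,236,.06,.048,red);m('green',216,262,.06,.048,grn)
print('bottle',unproj(C,[[181,160]],.03),'brass',unproj(C,[[354,142]],.02),'purple',unproj(C,[[280,239],[316,160],[205,320],[130,328],[280,284]],.02))
b=box(217,248,.075,.048); A=ortho(C,im,*b,.048,.5)
b2=box(217,248,.075,.028); B=ortho(C,im,*b2,.028,.5)
cv2.imwrite('pics/o1.png',np.hstack([A,B])[...,::-1]);print(b,b2)
E
```

```text
H red (np.float64(0.4659), np.float64(-0.1642), np.float64(-16.9), 134.0, 57.2)
H green (np.float64(0.6685), np.float64(0.0002), np.float64(0.0), 135.0, 57.0)
H white (np.float64(0.5273), np.float64(-0.3533), np.float64(-13.4), 136.3, 59.9)
H black (np.float64(0.5372), np.float64(0.3439), np.float64(5.2), 132.6, 56.3)
red (np.float64(0.4903), np.float64(0.1306), np.float64(-90.0), 97.0, 30.0)
green (np.float64(0.4326), np.float64(0.1328), np.float64(-90.0), 97.0, 27.0)
bottle [[0.68130814 0.20039486]] brass [[ 0.68503179 -0.21727709]] purple [[ 0.46918899 -0.01200575]
 [ 0.64882693 -0.11885343]
 [ 0.30959882  0.17068218]
 [ 0.30865106  0.33749893]
 [ 0.36905823 -0.0007108 ]]Traceback (most recent call last):
  File "<stdin>", line 16, in <module>
    return _nx.concatenate(arrs, 1, dtype=dtype, casting=casting)
           ~~~~~~~~~~~~~~~^^^^^^^^^^^^^^^^^^^^^^^^^^^^^^^^^^^^^^^
ValueError: all the input array dimensions except for the concatenation axis must match exactly, but along dimension 0, the array at index 0 has size 301 and the array at index 1 has size 300
```

```bash
cat >> h.py <<'E'
def pose():
    o=bot.get_obs(); M=qR(o['tool_rot']); return o['eef_pos'],np.degrees(np.arctan2(M[1,0],M[0,0])),o,M
def plan(way,g,step=.055,start=None):
    """way: list of (x,y,z,phi); prints rows in tool axes (phi = heading of tool x)"""
    p,f,o,_=pose(); p=np.array(p); rows=[]
    if start: p,f=np.array(start[:3]),start[3]
    for w in way:
        D=np.array(w[:3])-p; df=(w[3]-f+180)%360-180
        n=max(1,int(np.ceil(max(np.linalg.norm(D)/step,abs(df)/10.3)))); p0,f0=p.copy(),f
        for i in range(1,n+1):
            t=p0+D*i/n; a=np.radians(f); d=t-p
            s=np.round([np.cos(a)*d[0]+np.sin(a)*d[1], np.sin(a)*d[0]-np.cos(a)*d[1], -d[2]],3)
            r=round(-(f0+df*i/n-f),1)
            rows.append([*s.tolist(),0,0,r,g])
            p=p+np.array([np.cos(a)*s[0]+np.sin(a)*s[1],np.sin(a)*s[0]-np.cos(a)*s[1],-s[2]]); f-=r
    print(len(rows),str(rows).replace(' ','').replace('-0.0,','0,').replace('0.0,','0,')); return (*p,f)
E
python3 - <<'E'
from h import *
print(pose()[1],pose()[3].round(3)); plan([(.4615,.1315,.2,90)],.085)
E
```

```text
156.52118722313207 [[-0.917  0.398 -0.001]
 [ 0.398  0.917 -0.002]
 [-0.    -0.002 -1.   ]]
10 [[-0.037,-0.037,0.003,0,0,np.float64(6.7),0.085],[-0.041,-0.032,0.003,0,0,np.float64(6.6),0.085],[-0.045,-0.028,0.003,0,0,np.float64(6.7),0.085],[-0.047,-0.022,0.003,0,0,np.float64(6.6),0.085],[-0.05,-0.016,0.003,0,0,np.float64(6.7),0.085],[-0.051,-0.011,0.003,0,0,np.float64(6.6),0.085],[-0.053,-0.004,0.003,0,0,np.float64(6.7),0.085],[-0.052,0.001,0.003,0,0,np.float64(6.6),0.085],[-0.052,0.008,0.003,0,0,np.float64(6.7),0.085],[-0.051,0.013,0.003,0,0,np.float64(6.6),0.085]]
```

Emit:
move_arm([
  [[-0.037,-0.037,0.003,0,0,6.7,0.044],[-0.041,-0.032,0.003,0,0,6.6,0.044],[-0.045,-0.028,0.003,0,0,6.7,0.044],[-0.047,-0.022,0.003,0,0,6.6,0.044],[-0.05,-0.016,0.003,0,0,6.7,0.044],[-0.051,-0.011,0.003,0,0,6.6,0.044],[-0.053,-0.004,0.003,0,0,6.7,0.044],[-0.052,0.001,0.003,0,0,6.6,0.044],[-0.052,0.008,0.003,0,0,6.7,0.044],[-0.051,0.013,0.003,0,0,6.6,0.044],[0,0,0,0,0,0,0.044],[0,0,0,0,0,0,0.044]],
], squeeze=40)

```text
t: 1.6
eef_pos: [0.4613, 0.132, 0.2011]
tool_rot: [-0.0, 0.707, 0.707, -0.0]
contact_force: [0.5, 0.8, 0.5]
gripper_width: 0.515
grasp_force: 0.0
```

```bash
sed -i 's/r=round(-/r=round(float(-/; s/i\/n-f),1)/i\/n-f)),1)/' h.py; python3 - <<'E'
from h import *
C=cam('wrist'); im=imaging.read_camera('wrist'); cv2.imwrite('pics/w1.png',im[...,::-1])
b=(.38,.55,.05,.22); A=ortho(C,im,*b,.048,.5);B=ortho(C,im,*b,.028,.5)
cv2.imwrite('pics/w1o.png',np.hstack([A,B])[...,::-1])
print(pose()[:2])
E
```

```text
(array([0.4612322 , 0.13271083, 0.20115294]), np.float64(90.14871237440983))
```

View pics/w1o.png

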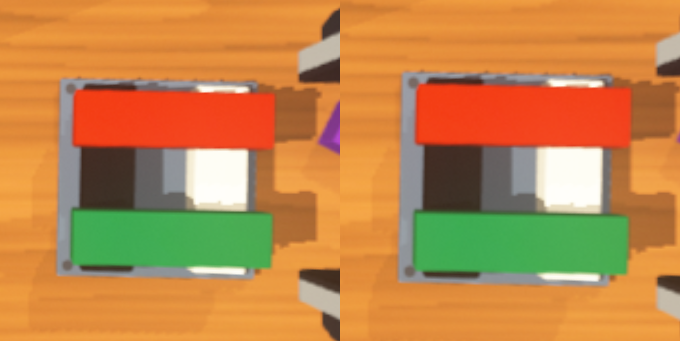

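Rectified view: red stone spans cols 73–274, rows 90–148; green is at rows 209–272. Black is below on the left, white on the right.

```bash
cat >> h.py <<'E'
F=dict(red=lambda H,S,V:((H<9)|(H>172))&(S>150)&(V>60), green=lambda H,S,V:(H>45)&(H<88)&(S>100),
 white=lambda H,S,V:(V>170)&(S<70), black=lambda H,S,V:(V<80)&(S<170))
def meas(C,im,b,z,col,mm=.5):
    o=ortho(C,im,*b,z,mm); return tuple(map(float,rect(F[col](*hsv(o)),b[1],b[3],mm)))
E
python3 - <<'E'
from h import *
C=cam('wrist'); im=imaging.read_camera('wrist'); b=(.38,.55,.05,.22)
r=meas(C,im,b,.048,'red'); print(r,meas(C,im,b,.048,'green'))
s=plan([(r[0],r[1],.075,90+((r[2]%180)-90)),(r[0],r[1],.027,90+((r[2]%180)-90))],.044,.045)
E
```

```text
(0.4911, 0.133, 89.7, 101.0, 30.6) (0.4308, 0.1344, 88.4, 100.1, 28.9)
5 [[0,0.01,0.042,0,0,0.2,0.044],[0,0.01,0.042,0,0,0.1,0.044],[0,0.01,0.042,0,0,0.2,0.044],[0,0,0.024,0,0,0,0.044],[0,0,0.024,0,0,0,0.044]]
```

Emit:
move_arm([
  [[0,0.01,0.042,0,0,0.5,0.044],[0,0.01,0.042,0,0,0.3,0.044],[0,0.01,0.042,0,0,0.2,0.044],[0,0,0.016,0,0,0,0.044],[0,0,0.016,0,0,0,0.044],[0,0,0.016,0,0,0,0.044],[0,0,0,0,0,0,0.044],[0,0,0,0,0,0,0.02],[0,0,0,0,0,0,0.02],[0,0,0,0,0,0,0.02],[0,0,0,0,0,0,0.02]],
], squeeze=40)

```text
t: 3.08
eef_pos: [0.4922, 0.1315, 0.028]
tool_rot: [0.0, 0.713, 0.701, 0.001]
contact_force: [-1.2, -0.1, 7.3]
gripper_width: 0.318
grasp_force: 40.9
```

```bash
python3 - <<'E'
from h import *
p,f,o,_=pose(); print(p,f,o['grasp_force'],o['gripper_width'])
# lift, go over red holder with camera (height .2), phi -17 => holder yaw
plan([(p[0],p[1],.09,f),(.466,-.164,.18,-17)],.02)
E
```

```text
[0.49217564 0.13149845 0.02801875] 89.01263408589385 40.87941348552704 0.3179094465807744
13 [[0,0,-0.031,0,0,0,0.02],[0,0,-0.031,0,0,0,0.02],[-0.027,-0.002,-0.008,0,0,9.6,0.02],[-0.027,0.003,-0.008,0,0,9.7,0.02],[-0.026,0.007,-0.009,0,0,9.6,0.02],[-0.024,0.011,-0.008,0,0,9.7,0.02],[-0.023,0.015,-0.008,0,0,9.6,0.02],[-0.019,0.019,-0.008,0,0,9.6,0.02],[-0.016,0.022,-0.008,0,0,9.7,0.02],[-0.012,0.024,-0.008,0,0,9.6,0.02],[-0.008,0.026,-0.009,0,0,9.6,0.02],[-0.003,0.026,-0.008,0,0,9.7,0.02],[0.001,0.027,-0.008,0,0,9.6,0.02]]
```

```bash
python3 - <<'E'
from h import *
p,f,o,_=pose()
plan([(p[0],p[1],.09,f),(.495,-.066,.18,-17)],.02)
E
```

```text
13 [[0,0,-0.031,0,0,0,0.02],[0,0,-0.031,0,0,0,0.02],[-0.018,0.001,-0.008,0,0,9.6,0.02],[-0.018,0.003,-0.008,0,0,9.7,0.02],[-0.016,0.007,-0.009,0,0,9.6,0.02],[-0.016,0.009,-0.008,0,0,9.7,0.02],[-0.014,0.011,-0.008,0,0,9.6,0.02],[-0.011,0.014,-0.008,0,0,9.6,0.02],[-0.009,0.016,-0.008,0,0,9.7,0.02],[-0.007,0.016,-0.008,0,0,9.6,0.02],[-0.003,0.018,-0.009,0,0,9.6,0.02],[0,0.018,-0.008,0,0,9.7,0.02],[0.002,0.018,-0.008,0,0,9.6,0.02]]
```

Emit:
move_arm([
  [[0,0,-0.01,0,0,0,0.02],[0,0,-0.025,0,0,0,0.02],[0,0,-0.027,0,0,0,0.02],[-0.018,0.001,-0.008,0,0,9.6,0.02],[-0.018,0.003,-0.008,0,0,9.7,0.02],[-0.016,0.007,-0.009,0,0,9.6,0.02],[-0.016,0.009,-0.008,0,0,9.7,0.02],[-0.014,0.011,-0.008,0,0,9.6,0.02],[-0.011,0.014,-0.008,0,0,9.6,0.02],[-0.009,0.016,-0.008,0,0,9.7,0.02],[-0.007,0.016,-0.008,0,0,9.6,0.02],[-0.003,0.018,-0.009,0,0,9.6,0.02],[0,0.018,-0.008,0,0,9.7,0.02],[0.002,0.018,-0.008,0,0,9.6,0.02],[0,0,0,0,0,0,0.02],[0,0,0,0,0,0,0.02]],
])

```text
t: 5.08
eef_pos: [0.4941, -0.0655, 0.179]
tool_rot: [-0.0, 0.989, -0.146, -0.0]
contact_force: [0.5, 0.7, -0.3]
gripper_width: 0.323
grasp_force: 39.9
```

```bash
python3 - <<'E'
from h import *
C=cam('wrist'); im=imaging.read_camera('wrist')
p,f,o,_=pose(); print(p,f,o['grasp_force'],o['contact_force'])
b=(.37,.57,-.27,-.07)
cv2.imwrite('pics/w2.png',np.hstack([im,ortho(C,im,*b,.010,.5)[:400].copy() if 0 else cv2.copyMakeBorder(ortho(C,im,*b,.010,.5),0,20,0,0,cv2.BORDER_CONSTANT)[:420]])[...,::-1][:,160:])
print(meas(C,im,b,.010,'red'),meas(C,im,b,.016,'red'))
E
```

```text
[ 0.49411787 -0.06529036  0.17896627] -16.76233977052389 39.91464078426361 [-0.0224913   0.02818918 -0.16454219]
(0.4724, -0.1659, -17.1, 122.2, 49.1) (0.4741, -0.1644, -17.0, 119.9, 48.1)
```

View pics/w2.png

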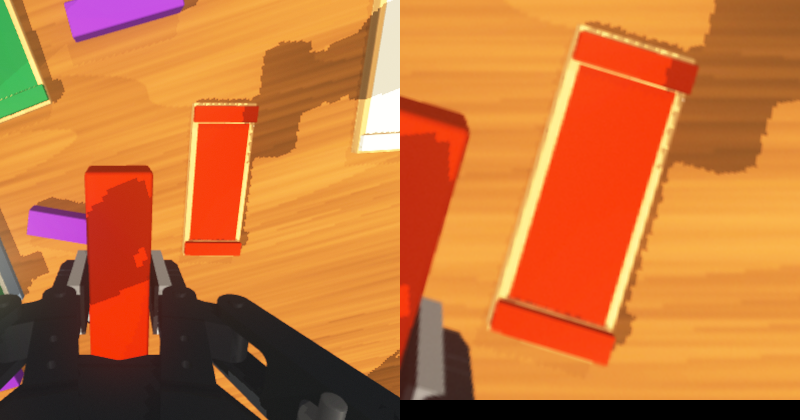

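Holder floor is seen clean (image ~(218,180)); the red stone is held straight.

```bash
python3 - <<'E'
from h import *
plan([(.471,-.1655,.12,-17.1),(.471,-.1655,.03,-17.1),(.471,-.1655,.013,-17.1)],.02,.045)
E
```

```text
6 [[0.002,0.034,0.02,0,0,0.1,0.02],[0.003,0.034,0.019,0,0,0.1,0.02],[0.002,0.035,0.02,0,0,0.1,0.02],[0,0,0.045,0,0,0,0.02],[0,0,0.045,0,0,0,0.02],[0,0,0.017,0,0,0,0.02]]
```

Emit:
move_arm([
  [[0.002,0.034,0.02,0,0,0.1,0.02],[0.003,0.034,0.019,0,0,0.1,0.02],[0.002,0.035,0.02,0,0,0.1,0.02],[0,0,0.045,0,0,0,0.02],[0,0,0.035,0,0,0,0.02],[0,0,0.01,0,0,0,0.02],[0,0,0.01,0,0,0,0.02],[0,0,0.004,0,0,0,0.02],[0,0,0.002,0,0,0,0.02],[0,0,0,0,0,0,0.02]],
])

```text
t: 6.38
eef_pos: [0.4712, -0.1669, 0.0147]
tool_rot: [-0.0, 0.989, -0.15, 0.0]
contact_force: [-0.1, 0.6, -0.8]
gripper_width: 0.316
grasp_force: 39.9
```

Emit:
move_arm([
  [[0,-0.001,0.001,0,0,0,0.02],[0,0,0.001,0,0,0,0.02],[0,0,0.001,0,0,0,0.02],[0,0,0.0005,0,0,0,0.02],[0,0,0,0,0,0,0.02]],
])

```text
t: 7.0
eef_pos: [0.4711, -0.166, 0.0107]
tool_rot: [-0.0, 0.989, -0.15, -0.0]
contact_force: [-0.8, -0.5, -1.2]
gripper_width: 0.317
grasp_force: 39.9
```

Emit:
move_arm([
  [[0,0,0.001,0,0,0,0.02],[0,0,0,0,0,0,0.02]],
])

```text
t: 7.25
eef_pos: [0.4711, -0.166, 0.01]
tool_rot: [-0.0, 0.989, -0.15, 0.0]
contact_force: [-0.9, 1.0, 4.2]
gripper_width: 0.318
grasp_force: 40.5
```

```bash
python3 - <<'E'
from h import *
p,f,o,_=pose()
plan([(p[0],p[1],.17,f)],.044)
plan([(.433,.133,.17,88.5)],.044,start=(p[0],p[1],.17,f))
E
```

```text
3 [[0,0,-0.053,0,0,0,0.044],[0,0,-0.054,0,0,0,0.044],[0,0,-0.053,0,0,0,0.044]]
11 [[-0.011,-0.025,0,0,0,-9.6,0.044],[-0.007,-0.026,0,0,0,-9.6,0.044],[-0.003,-0.028,0,0,0,-9.7,0.044],[0.002,-0.027,0,0,0,-9.6,0.044],[0.007,-0.027,0,0,0,-9.6,0.044],[0.011,-0.025,0,0,0,-9.6,0.044],[0.015,-0.023,0,0,0,-9.6,0.044],[0.018,-0.02,0,0,0,-9.6,0.044],[0.022,-0.017,0,0,0,-9.7,0.044],[0.024,-0.013,0,0,0,-9.6,0.044],[0.026,-0.008,0,0,0,-9.6,0.044]]
```

Emit:
move_arm([
  [[0,0,0,0,0,0,0.044],[0,0,0,0,0,0,0.044],[0,0,-0.01,0,0,0,0.044],[0,0,-0.04,0,0,0,0.044],[0,0,-0.055,0,0,0,0.044],[0,0,-0.055,0,0,0,0.044],[0,0,0,0,0,0,0.044],[0,0,0,0,0,0,0.044]],
])

```text
t: 8.25
eef_pos: [0.4708, -0.1654, 0.1697]
tool_rot: [-0.0, 0.989, -0.15, -0.0]
contact_force: [-0.6, 0.5, -0.3]
gripper_width: 0.518
grasp_force: 0.0
```

```bash
python3 - <<'E'
from h import *
C=cam('wrist'); im=imaging.read_camera('wrist');cv2.imwrite('pics/w3.png',im[...,::-1])
b=(.37,.57,-.27,-.07); print(pose()[:2])
A=ortho(C,im,*b,.010,.5);B=ortho(C,im,*b,.030,.5);cv2.imwrite('pics/w3o.png',np.hstack([A,B])[...,::-1])
E
```

```text
(array([ 0.47037872, -0.16544321,  0.16910531]), np.float64(-17.265280395984558))
```

View pics/w3o.png

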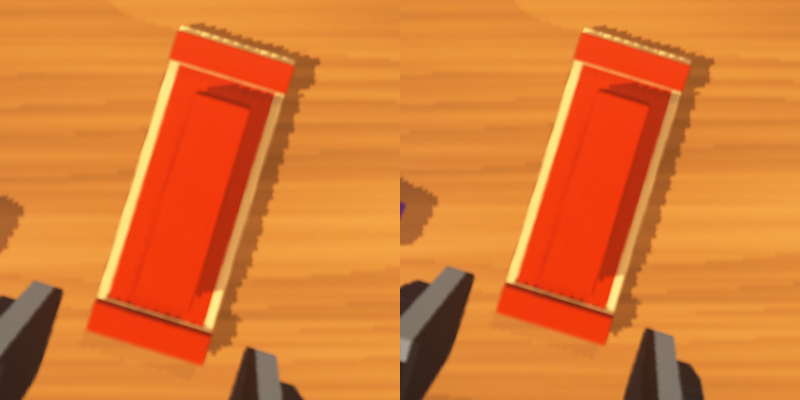

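Red stone lies inside the holder, within ~2 mm of centre. Next, green.

Emit:
move_arm([
  [[-0.011,-0.025,0,0,0,-9.6,0.044],[-0.007,-0.026,0,0,0,-9.6,0.044],[-0.003,-0.028,0,0,0,-9.7,0.044],[0.002,-0.027,0,0,0,-9.6,0.044],[0.007,-0.027,0,0,0,-9.6,0.044],[0.011,-0.025,0,0,0,-9.6,0.044],[0.015,-0.023,0,0,0,-9.6,0.044],[0.018,-0.02,0,0,0,-9.6,0.044],[0.022,-0.017,0,0,0,-9.7,0.044],[0.024,-0.013,0,0,0,-9.6,0.044],[0.026,-0.008,0,0,0,-9.6,0.044],[0,0,0,0,0,0,0.044],[0,0,0,0,0,0,0.044]],
])

```text
t: 9.93
eef_pos: [0.4326, 0.1318, 0.1689]
tool_rot: [-0.0, 0.717, 0.697, -0.001]
contact_force: [-0.6, 0.0, 0.1]
gripper_width: 0.514
grasp_force: 0.0
```

```bash
python3 - <<'E'
from h import *
C=cam('wrist'); im=imaging.read_camera('wrist'); b=(.37,.54,.05,.22)
r=meas(C,im,b,.048,'green'); print(r,pose()[:2],[meas(C,im,b,.028,c) for c in('white','black')])
ph=90+((r[2]%180)-90)
plan([(r[0],r[1],.075,ph),(r[0],r[1],.027,ph)],.044,.045)
# then view pose beside green holder: holder (.668,0), tool phi ~0; tool y = -y ; TCP at y+.1
plan([(r[0],r[1],.10,ph),(.668,.1,.18,0)],.02,start=(r[0],r[1],.028,ph))
E
```

```text
(0.431, 0.1343, 88.8, 100.3, 28.8) (array([0.43281557, 0.13164025, 0.16915407]), np.float64(88.33972339078905)) [(0.4777, 0.1054, -1.0, 65.5, 34.1), (0.4786, 0.1634, -1.1, 64.4, 29.1)]
5 [[0.001,-0.001,0.031,0,0,-0.2,0.044],[0.001,0,0.032,0,0,-0.1,0.044],[0.001,-0.001,0.031,0,0,-0.2,0.044],[0,0,0.024,0,0,0,0.044],[0,0,0.024,0,0,0,0.044]]
11 [[0,0,-0.036,0,0,0,0.02],[0,0,-0.036,0,0,0,0.02],[-0.003,0.026,-0.009,0,0,9.9,0.02],[0.001,0.027,-0.009,0,0,9.8,0.02],[0.006,0.026,-0.009,0,0,9.9,0.02],[0.01,0.025,-0.009,0,0,9.9,0.02],[0.014,0.022,-0.008,0,0,9.8,0.02],[0.018,0.02,-0.009,0,0,9.9,0.02],[0.021,0.016,-0.009,0,0,9.9,0.02],[0.024,0.012,-0.009,0,0,9.8,0.02],[0.025,0.009,-0.009,0,0,9.9,0.02]]
```

Emit:
move_arm([
  [[0.001,-0.001,0.031,0,0,-0.2,0.044],[0.001,0,0.032,0,0,-0.2,0.044],[0.001,-0.001,0.031,0,0,-0.1,0.044],[0,0,0.016,0,0,0,0.044],[0,0,0.016,0,0,0,0.044],[0,0,0.016,0,0,0,0.044],[0,0,0,0,0,0,0.044],[0,0,0,0,0,0,0.02],[0,0,0,0,0,0,0.02],[0,0,0,0,0,0,0.02],[0,0,0,0,0,0,0.02]],
])

```text
t: 11.35
eef_pos: [0.4316, 0.1362, 0.0282]
tool_rot: [0.0, 0.713, 0.701, 0.0]
contact_force: [-1.0, -0.2, 5.2]
gripper_width: 0.317
grasp_force: 40.6
```

Emit:
move_arm([
  [[0,0,-0.01,0,0,0,0.02],[0,0,-0.03,0,0,0,0.02],[0,0,-0.036,0,0,0,0.02],[-0.003,0.026,-0.009,0,0,9.9,0.02],[0.001,0.027,-0.009,0,0,9.8,0.02],[0.006,0.026,-0.009,0,0,9.9,0.02],[0.01,0.025,-0.009,0,0,9.9,0.02],[0.014,0.022,-0.008,0,0,9.8,0.02],[0.018,0.02,-0.009,0,0,9.9,0.02],[0.021,0.016,-0.009,0,0,9.9,0.02],[0.024,0.012,-0.009,0,0,9.8,0.02],[0.025,0.009,-0.009,0,0,9.9,0.02],[0,0,0,0,0,0,0.02],[0,0,0,0,0,0,0.02]],
])

```text
t: 13.1
eef_pos: [0.6674, 0.1024, 0.1834]
tool_rot: [-0.0, 1.0, 0.003, -0.001]
contact_force: [0.3, -0.9, -1.8]
gripper_width: 0.317
grasp_force: 39.7
```

```bash
python3 - <<'E'
from h import *
C=cam('wrist'); im=imaging.read_camera('wrist')
p,f,o,_=pose(); print(p,f,o['grasp_force'],o['contact_force'])
b=(.57,.77,-.12,.05)
O=ortho(C,im,*b,.010,.5)
cv2.imwrite('pics/w4.png',np.hstack([im[:400,160:],O[:400]])[...,::-1])
print(meas(C,im,b,.010,'green'),meas(C,im,b,.016,'green'))
E
```

```text
[0.66724144 0.10257173 0.18339686] 0.3075074446453619 39.74650740623474 [ 0.16558099  0.27536756 -0.76287021]
(0.6755, 0.0049, 3.0, 121.9, 49.4) (0.6766, 0.0068, 3.0, 119.7, 48.5)
```

View pics/w4.png

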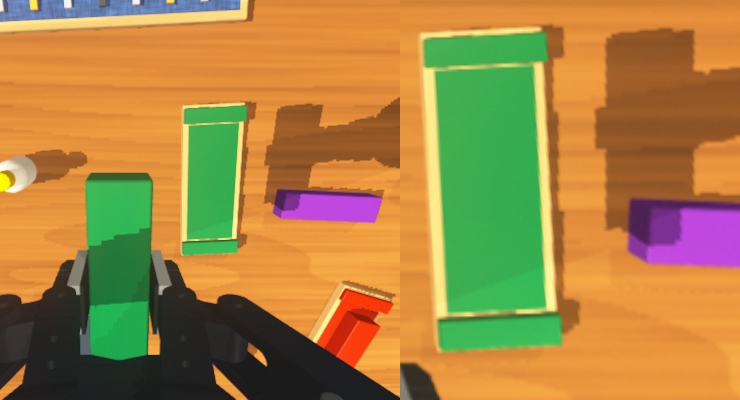

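Green holder floor clearly seen (image ~(212,180)); stone held straight.

```bash
python3 - <<'E'
from h import *
plan([(.6775,.005,.12,3),(.6775,.005,.0115,3)],.02,.045)
E
```

```text
6 [[0.003,0.033,0.021,0,0,-0.9,0.02],[0.003,0.032,0.021,0,0,-0.9,0.02],[0.002,0.033,0.021,0,0,-0.9,0.02],[0,0,0.036,0,0,0,0.02],[0,0,0.037,0,0,0,0.02],[0,0,0.036,0,0,0,0.02]]
```

Emit:
move_arm([
  [[0.003,0.033,0.021,0,0,-0.9,0.02],[0.003,0.032,0.021,0,0,-0.9,0.02],[0.002,0.033,0.021,0,0,-0.9,0.02],[0,0,0.045,0,0,0,0.02],[0,0,0.035,0,0,0,0.02],[0,0,0.012,0,0,0,0.02],[0,0,0.01,0,0,0,0.02],[0,0,0.003,0,0,0,0.02],[0,0,0.002,0,0,0,0.02],[0,0,0.001,0,0,0,0.02],[0,0,0,0,0,0,0.02]],
])

```text
t: 14.52
eef_pos: [0.6786, 0.0044, 0.0132]
tool_rot: [-0.0, 1.0, 0.025, 0.0]
contact_force: [-0.2, -0.0, -1.6]
gripper_width: 0.318
grasp_force: 39.7
```

Emit:
move_arm([
  [[-0.001,0,0.001,0,0,0,0.02],[0,0,0.001,0,0,0,0.02],[0,0,0.001,0,0,0,0.02],[0,0,0,0,0,0,0.02]],
])

```text
t: 15.02
eef_pos: [0.6773, 0.0043, 0.0104]
tool_rot: [-0.0, 1.0, 0.025, -0.0]
contact_force: [-2.3, 0.2, 5.2]
gripper_width: 0.323
grasp_force: 40.5
```

Emit:
move_arm([
  [[0,0,0,0,0,0,0.044],[0,0,0,0,0,0,0.044],[0,0,-0.01,0,0,0,0.044],[0,0,-0.04,0,0,0,0.044],[0,0,-0.055,0,0,0,0.044],[0,0,-0.055,0,0,0,0.044],[0,0,0,0,0,0,0.044],[0,0,0,0,0,0,0.044]],
])

```text
t: 16.02
eef_pos: [0.6772, 0.0046, 0.1699]
tool_rot: [-0.0, 1.0, 0.026, 0.0]
contact_force: [0.1, 0.0, -0.4]
gripper_width: 0.512
grasp_force: 0.0
```

```bash
python3 - <<'E'
from h import *
C=cam('wrist'); im=imaging.read_camera('wrist');cv2.imwrite('pics/w5.png',im[...,::-1])
b=(.57,.77,-.095,.105); print(pose()[:2])
cv2.imwrite('pics/w5o.png',np.hstack([ortho(C,im,*b,.010,.5),ortho(C,im,*b,.030,.5)])[...,::-1])
plan([(.461,.134,.17,-1)],.044)
E
```

```text
(array([0.67666297, 0.00472097, 0.16895947]), np.float64(2.929139811140181))
5 [[-0.042,-0.028,0,0,0,0.8,0.044],[-0.042,-0.027,0,0,0,0.8,0.044],[-0.042,-0.027,-0.001,0,0,0.8,0.044],[-0.043,-0.027,0,0,0,0.7,0.044],[-0.044,-0.025,0,0,0,0.8,0.044]]
```

View pics/w5o.png

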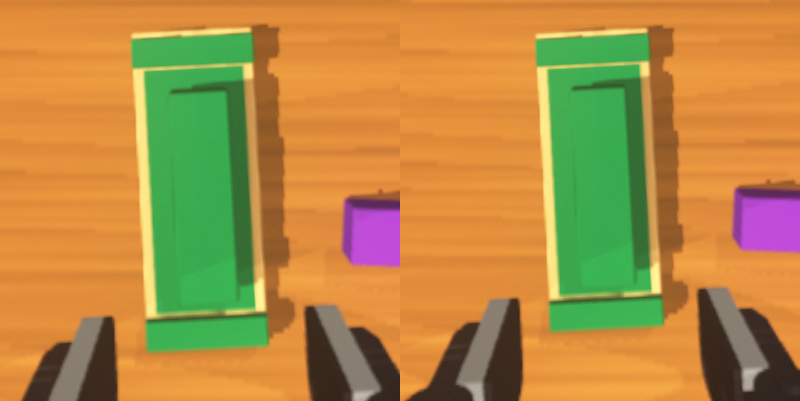

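Green stone lies centred to ~1.5 mm (stone centre at (603,187) in the right panel). Back to the lower layer.

Emit:
move_arm([
  [[-0.042,-0.028,0,0,0,0.8,0.044],[-0.042,-0.027,0,0,0,0.8,0.044],[-0.042,-0.027,-0.001,0,0,0.8,0.044],[-0.043,-0.027,0,0,0,0.7,0.044],[-0.044,-0.025,0,0,0,0.8,0.044],[0,0,0,0,0,0,0.044],[0,0,0,0,0,0,0.044]],
])

```text
t: 16.95
eef_pos: [0.4612, 0.1334, 0.1704]
tool_rot: [0.0, 1.0, -0.008, -0.0]
contact_force: [-0.2, -0.9, 0.8]
gripper_width: 0.516
grasp_force: 0.0
```

```bash
python3 - <<'E'
from h import *
C=cam('wrist'); im=imaging.read_camera('wrist'); b=(.38,.55,.05,.22)
r=meas(C,im,b,.028,'white');k=meas(C,im,b,.028,'black'); print(r,k,pose()[:2])
cv2.imwrite('pics/w6.png',np.hstack([im[:340],ortho(C,im,*b,.028,.5)[:340]])[:,100:,::-1])
plan([(r[0],r[1],.055,r[2]),(r[0],r[1],.012,r[2])],.044,.045)
E
```

```text
(0.4636, 0.117, -1.4, 106.1, 59.6) (0.4629, 0.1623, -1.2, 99.3, 27.8) (array([0.46183694, 0.13275776, 0.17063672]), np.float64(-1.0226862497060838))
4 [[0.001,0.005,0.039,0,0,0.1,0.044],[0,0.005,0.038,0,0,0.2,0.044],[0.001,0.006,0.039,0,0,0.1,0.044],[0,0,0.043,0,0,0,0.044]]
```

View pics/w6.png

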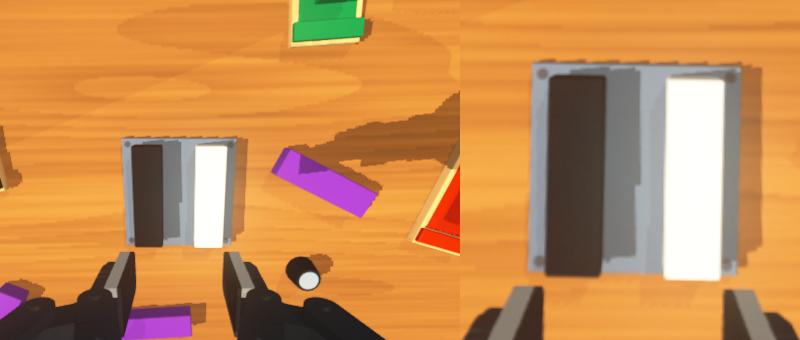

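Both lower stones sit undisturbed: black at ortho (575,176), white at (693,179), giving white centre ≈ (0.461, 0.1035).

```bash
python3 - <<'E'
from h import *
F['white']=lambda H,S,V:(V>215)&(S<40)
C=cam('wrist'); im=imaging.read_camera('wrist'); b=(.38,.55,.05,.22)
r=meas(C,im,b,.028,'white'); print(r)
plan([(r[0],r[1],.055,-1.2),(r[0],r[1],.012,-1.2)],.044,.045)
# view pose beside white holder (.527,-.353,-13): TCP 0.1 before it
plan([(r[0],r[1],.10,-1.2),(.557,-.256,.18,-13.4)],.02,start=(r[0],r[1],.012,-1.2))
E
```

```text
(0.4605, 0.1036, -1.1, 99.5, 29.0)
4 [[0,0.01,0.039,0,0,0,0.044],[-0.001,0.009,0.038,0,0,0.1,0.044],[0,0.01,0.039,0,0,0,0.044],[0,0,0.043,0,0,0,0.044]]
9 [[0,0,-0.044,0,0,0,0.02],[0,0,-0.044,0,0,0,0.02],[0.015,0.051,-0.011,0,0,1.7,0.02],[0.016,0.051,-0.012,0,0,1.8,0.02],[0.018,0.05,-0.011,0,0,1.7,0.02],[0.02,0.049,-0.012,0,0,1.8,0.02],[0.021,0.049,-0.011,0,0,1.7,0.02],[0.022,0.048,-0.012,0,0,1.8,0.02],[0.024,0.048,-0.011,0,0,1.7,0.02]]
```

Emit:
move_arm([
  [[0,0.01,0.039,0,0,0,0.044],[-0.001,0.009,0.038,0,0,0.1,0.044],[0,0.01,0.039,0,0,0,0.044],[0,0,0.02,0,0,0,0.044],[0,0,0.013,0,0,0,0.044],[0,0,0.009,0,0,0,0.044],[0,0,0,0,0,0,0.044],[0,0,0,0,0,0,0.02],[0,0,0,0,0,0,0.02],[0,0,0,0,0,0,0.02],[0,0,0,0,0,0,0.02]],
])

```text
t: 18.42
eef_pos: [0.4603, 0.1047, 0.0135]
tool_rot: [-0.0, 1.0, -0.009, 0.001]
contact_force: [0.3, 0.2, 7.4]
gripper_width: 0.32
grasp_force: 40.3
```

Emit:
move_arm([
  [[0,0,-0.01,0,0,0,0.02],[0,0,-0.038,0,0,0,0.02],[0,0,-0.04,0,0,0,0.02],[0.015,0.051,-0.011,0,0,1.7,0.02],[0.016,0.051,-0.012,0,0,1.8,0.02],[0.018,0.05,-0.011,0,0,1.7,0.02],[0.02,0.049,-0.012,0,0,1.8,0.02],[0.021,0.049,-0.011,0,0,1.7,0.02],[0.022,0.048,-0.012,0,0,1.8,0.02],[0.024,0.048,-0.011,0,0,1.7,0.02],[0,0,0,0,0,0,0.02],[0,0,0,0,0,0,0.02]],
])

```text
t: 19.92
eef_pos: [0.5565, -0.2545, 0.1806]
tool_rot: [-0.0, 0.993, -0.116, -0.0]
contact_force: [0.1, 0.6, -1.0]
gripper_width: 0.316
grasp_force: 39.9
```

```bash
python3 - <<'E'
from h import *
C=cam('wrist'); im=imaging.read_camera('wrist')
p,f,o,_=pose(); print(p,f,o['grasp_force'],o['contact_force'])
b=(.43,.63,-.44,-.28)
O=ortho(C,im,*b,.010,.5)
cv2.imwrite('pics/w7.png',np.hstack([im[:400,160:],O[:400]])[...,::-1])
for t in(170,215,235):
    F['white']=lambda H,S,V:(V>t)&(S<60)
    print(meas(C,im,b,.010,'white'))
E
```

```text
[ 0.5567032  -0.25358525  0.18041166] -13.214718173044664 39.89202260971069 [ 0.34964669  0.1628743  -0.84560127]
(0.5349, -0.3529, -13.2, 121.8, 49.8)
(0.5349, -0.3529, -13.2, 121.8, 49.8)
(0.535, -0.3529, -13.2, 121.6, 49.8)
```

View pics/w7.png

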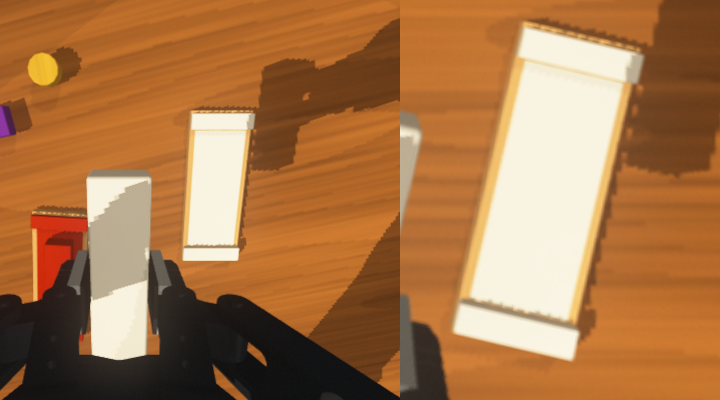

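White holder seen whole (image ~(218,185)), stone held straight.

```bash
python3 - <<'E'
from h import *
plan([(.5345,-.353,.12,-13.2)],.02,.045)
E
```

```text
3 [[0,0.034,0.02,0,0,0,0.02],[0.001,0.034,0.02,0,0,0,0.02],[0,0.034,0.02,0,0,0,0.02]]
```

Emit:
move_arm([
  [[0,0.034,0.02,0,0,0,0.02],[0.001,0.034,0.02,0,0,0,0.02],[0,0.034,0.02,0,0,0,0.02],[0,0,0.045,0,0,0,0.02],[0,0,0.035,0,0,0,0.02],[0,0,0.012,0,0,0,0.02],[0,0,0.006,0,0,0,0.02],[0,0,0.002,0,0,0,0.02],[0,0,0.001,0,0,0,0.02],[0,0,0,0,0,0,0.02]],
])

```text
t: 21.22
eef_pos: [0.535, -0.3548, 0.0205]
tool_rot: [0.0, 0.993, -0.116, 0.001]
contact_force: [0.3, -0.2, -0.7]
gripper_width: 0.318
grasp_force: 39.9
```

Emit:
move_arm([
  [[0,-0.002,0.002,0,0,0,0.02],[0,0,0.001,0,0,0,0.02],[0,0,0.001,0,0,0,0.02],[0,0,0.0005,0,0,0,0.02],[0,0,0,0,0,0,0.02]],
])

```text
t: 21.85
eef_pos: [0.535, -0.3526, 0.0156]
tool_rot: [-0.0, 0.993, -0.116, 0.0]
contact_force: [-1.3, 1.7, 4.6]
gripper_width: 0.314
grasp_force: 40.5
```

Contact. Release, lift and check.

Emit:
move_arm([
  [[0,0,0,0,0,0,0.044],[0,0,0,0,0,0,0.044],[0,0,-0.01,0,0,0,0.044],[0,0,-0.04,0,0,0,0.044],[0,0,-0.055,0,0,0,0.044],[0,0,-0.05,0,0,0,0.044],[0,0,0,0,0,0,0.044],[0,0,0,0,0,0,0.044]],
])

```text
t: 22.85
eef_pos: [0.535, -0.3523, 0.1703]
tool_rot: [-0.0, 0.993, -0.116, 0.0]
contact_force: [0.5, 0.3, -0.9]
gripper_width: 0.512
grasp_force: 0.0
```

```bash
python3 - <<'E'
from h import *
C=cam('wrist'); im=imaging.read_camera('wrist')
b=(.435,.635,-.453,-.253); print(pose()[:2])
O=np.hstack([ortho(C,im,*b,.010,.5),ortho(C,im,*b,.030,.5)])
cv2.imwrite('pics/w8o.png',(255*(O/255.)**2.5).astype(np.uint8)[...,::-1])
plan([(.463,.1623,.13,-1.2),(.463,.1623,.055,-1.2)],.044)
E
```

```text
(array([ 0.53465833, -0.35193754,  0.16944124]), np.float64(-13.270383431377367))
12 [[-0.019,-0.048,0.004,0,0,-1.2,0.044],[-0.018,-0.049,0.004,0,0,-1.2,0.044],[-0.016,-0.049,0.004,0,0,-1.2,0.044],[-0.016,-0.05,0.004,0,0,-1.2,0.044],[-0.015,-0.05,0.004,0,0,-1.2,0.044],[-0.013,-0.05,0.004,0,0,-1.2,0.044],[-0.013,-0.05,0.004,0,0,-1.2,0.044],[-0.011,-0.051,0.004,0,0,-1.3,0.044],[-0.011,-0.051,0.003,0,0,-1.2,0.044],[-0.009,-0.051,0.004,0,0,-1.2,0.044],[0,0,0.038,0,0,0,0.044],[0,0,0.037,0,0,0,0.044]]
```

View pics/w8o.png

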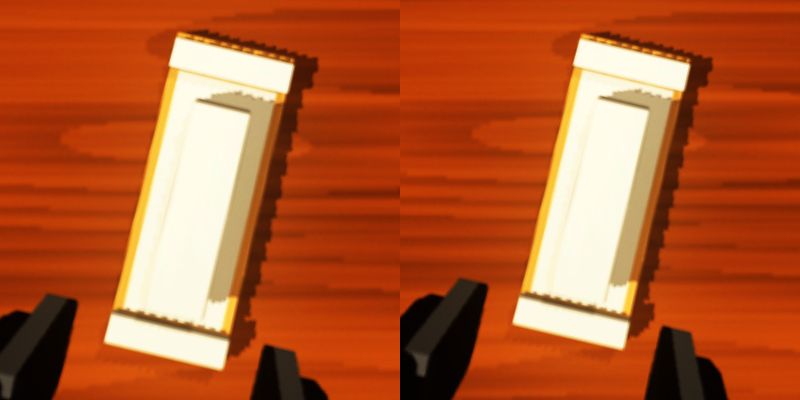

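White stone is centred within 1 mm. Now black.

Emit:
move_arm([
  [[-0.019,-0.048,0.002,0,0,-1.2,0.044],[-0.018,-0.049,0.002,0,0,-1.2,0.044],[-0.016,-0.049,0.002,0,0,-1.2,0.044],[-0.016,-0.05,0.002,0,0,-1.2,0.044],[-0.015,-0.05,0.002,0,0,-1.2,0.044],[-0.013,-0.05,0.002,0,0,-1.2,0.044],[-0.013,-0.05,0.002,0,0,-1.2,0.044],[-0.011,-0.051,0.002,0,0,-1.3,0.044],[-0.011,-0.051,0.002,0,0,-1.2,0.044],[-0.009,-0.051,0,0,0,-1.2,0.044],[0,0,0,0,0,0,0.044],[0,0,0,0,0,0,0.044]],
])

```text
t: 24.4
eef_pos: [0.4629, 0.1611, 0.1516]
tool_rot: [0.001, 1.0, -0.01, -0.001]
contact_force: [-0.2, -0.9, -0.4]
gripper_width: 0.514
grasp_force: 0.0
```

```bash
python3 - <<'E'
from h import *
C=cam('wrist'); im=imaging.read_camera('wrist'); b=(.405,.55,.12,.22)
r=meas(C,im,b,.028,'black'); print(r,pose()[:2])
plan([(.4625,.1627,.055,-1.2),(.4625,.1627,.0125,-1.2)],.044,.045)
# view beside black holder (.54,.344,5): TCP 0.1 to its right, i.e. holder at tool -y
plan([(.4625,.1627,.10,-1.2),(.549,.244,.18,5.2)],.02,start=(.4625,.1627,.013,-1.2))
E
```

```text
(0.4625, 0.1625, -1.1, 100.1, 27.4) (array([0.46311965, 0.16045122, 0.15181749]), np.float64(-1.2786925568319907))
4 [[0,-0.001,0.032,0,0,0,0.044],[0,0,0.033,0,0,-0.1,0.044],[-0.001,-0.001,0.032,0,0,0,0.044],[0,0,0.042,0,0,0,0.044]]
5 [[0,0,-0.044,0,0,0,0.02],[0,0,-0.043,0,0,0,0.02],[0.028,-0.028,-0.027,0,0,-2.1,0.02],[0.03,-0.026,-0.026,0,0,-2.2,0.02],[0.03,-0.026,-0.027,0,0,-2.1,0.02]]
```

Emit:
move_arm([
  [[0,-0.001,0.032,0,0,0,0.044],[0,0,0.033,0,0,0,0.044],[-0.001,-0.001,0.032,0,0,0,0.044],[0,0,0.02,0,0,0,0.044],[0,0,0.013,0,0,0,0.044],[0,0,0.008,0,0,0,0.044],[0,0,0,0,0,0,0.044],[0,0,0,0,0,0,0.02],[0,0,0,0,0,0,0.02],[0,0,0,0,0,0,0.02],[0,0,0,0,0,0,0.02]],
])

```text
t: 25.82
eef_pos: [0.463, 0.1639, 0.015]
tool_rot: [-0.0, 1.0, -0.01, 0.001]
contact_force: [-0.8, -0.4, 6.2]
gripper_width: 0.318
grasp_force: 40.4
```

Emit:
move_arm([
  [[0,0,-0.01,0,0,0,0.02],[0,0,-0.038,0,0,0,0.02],[0,0,-0.04,0,0,0,0.02],[0.028,-0.028,-0.027,0,0,-2.1,0.02],[0.03,-0.026,-0.026,0,0,-2.2,0.02],[0.03,-0.026,-0.027,0,0,-2.1,0.02],[0,0,0,0,0,0,0.02],[0,0,0,0,0,0,0.02]],
])

```text
t: 26.82
eef_pos: [0.5483, 0.2448, 0.182]
tool_rot: [0.0, 0.999, 0.045, -0.001]
contact_force: [-0.8, -1.1, -1.4]
gripper_width: 0.317
grasp_force: 40.0
```

```bash
python3 - <<'E'
from h import *
C=cam('wrist'); im=imaging.read_camera('wrist')
p,f,o,_=pose(); print(p,f,o['grasp_force'],o['contact_force'])
b=(.44,.64,.28,.44)
O=ortho(C,im,*b,.010,.5)
cv2.imwrite('pics/w9.png',np.hstack([im[:400,:400],O[:400]])[...,::-1])
for t in(60,80,100):
    F['black']=lambda H,S,V:(V<t)
    print(meas(C,im,b,.010,'black'))
E
```

```text
[0.54795885 0.24442886 0.18170492] 5.158067792529649 40.01191198825836 [ 0.65430033  0.61442851 -1.52431147]Traceback (most recent call last):
  File "<stdin>", line 9, in <module>
  File "h.py", line 53, in meas
    o=ortho(C,im,*b,z,mm); return tuple(map(float,rect(F[col](*hsv(o)),b[1],b[3],mm)))
                                                  ~~~~^^^^^^^^^^^^^^^^^^^^^^^^^^^^^^
  File "h.py", line 26, in rect
    i=1+np.argmax(s[1:,4]); v,u=np.nonzero(l==i)
        ~~~~~~~~~^^^^^^^^^
    return _wrapfunc(a, 'argmax', axis=axis, out=out, **kwds)
    return bound(*args, **kwds)
ValueError: attempt to get argmax of an empty sequence
```

View pics/w9.png

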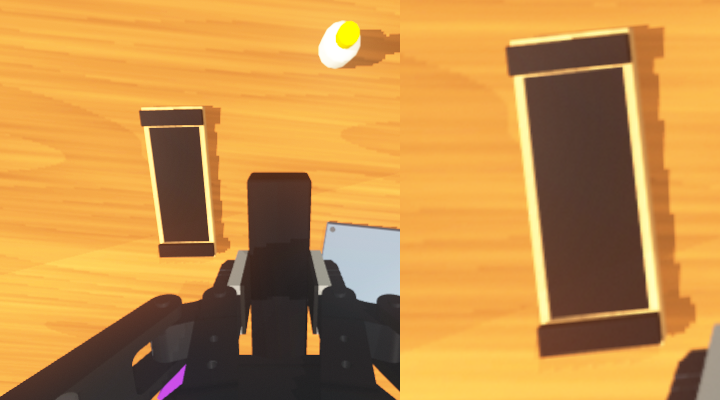

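Black holder floor at image ~(180,185), bottle far off at (340,43).

```bash
python3 - <<'E'
from h import *
C=cam('wrist'); im=imaging.read_camera('wrist'); b=(.44,.64,.28,.44)
for t in(85,100,115):
    F['black']=lambda H,S,V:(V<t)
    r=meas(C,im,b,.010,'black');print(r)
plan([(.5442,.3462,.12,6.1)],.02,.04)
E
```

```text
(0.5603, 0.3369, -0.9, 50.4, 23.9)
(0.5439, 0.347, 6.2, 120.4, 48.2)
(0.5438, 0.3471, 6.2, 120.7, 48.5)
3 [[0.002,-0.034,0.021,0,0,-0.3,0.02],[0.002,-0.034,0.02,0,0,-0.3,0.02],[0.002,-0.034,0.021,0,0,-0.4,0.02]]
```

Emit:
move_arm([
  [[0.002,-0.034,0.021,0,0,-0.3,0.02],[0.002,-0.034,0.02,0,0,-0.3,0.02],[0.002,-0.034,0.021,0,0,-0.4,0.02],[0,0,0.045,0,0,0,0.02],[0,0,0.035,0,0,0,0.02],[0,0,0.01,0,0,0,0.02],[0,0,0.005,0,0,0,0.02],[0,0,0.002,0,0,0,0.02],[0,0,0.001,0,0,0,0.02],[0,0,0,0,0,0,0.02]],
])

```text
t: 28.18
eef_pos: [0.5457, 0.3478, 0.023]
tool_rot: [-0.0, 0.999, 0.054, 0.0]
contact_force: [-0.0, 0.1, -1.9]
gripper_width: 0.317
grasp_force: 40.0
```

Emit:
move_arm([
  [[-0.001,0.001,0.002,0,0,0,0.02],[0,0,0.002,0,0,0,0.02],[0,0,0.001,0,0,0,0.02],[0,0,0.0005,0,0,0,0.02],[0,0,0,0,0,0,0.02]],
])

```text
t: 28.8
eef_pos: [0.5443, 0.3464, 0.0171]
tool_rot: [-0.0, 0.999, 0.054, -0.0]
contact_force: [-2.8, -0.3, 4.9]
gripper_width: 0.313
grasp_force: 40.6
```

Emit:
move_arm([
  [[0,0,0,0,0,0,0.044],[0,0,0,0,0,0,0.044],[0,0,-0.01,0,0,0,0.044],[0,0,-0.04,0,0,0,0.044],[0,0,-0.055,0,0,0,0.044],[0,0,-0.05,0,0,0,0.044],[0,0,0,0,0,0,0.044],[0,0,0,0,0,0,0.044]],
])

```text
t: 29.8
eef_pos: [0.5441, 0.3465, 0.1718]
tool_rot: [-0.0, 0.999, 0.054, -0.0]
contact_force: [-0.1, 0.1, -0.4]
gripper_width: 0.514
grasp_force: 0.0
```

```bash
python3 - <<'E'
from h import *
C=cam('wrist'); im=imaging.read_camera('wrist')
b=(.444,.644,.247,.447); print(pose()[:2])
A=np.hstack([ortho(C,im,*b,.010,.5),ortho(C,im,*b,.030,.5)])
A=(255*np.minimum(1,A/160.)**.7).astype(np.uint8)
cv2.imwrite('pics/w10.png',A[...,::-1])
t=imaging.read_camera('top'); cv2.imwrite('pics/top1.png',cv2.resize(t,(784,588))[...,::-1])
E
```

```text
(array([0.54367113, 0.34631259, 0.17095791]), np.float64(6.230490674980806))
```

View pics/w10.png

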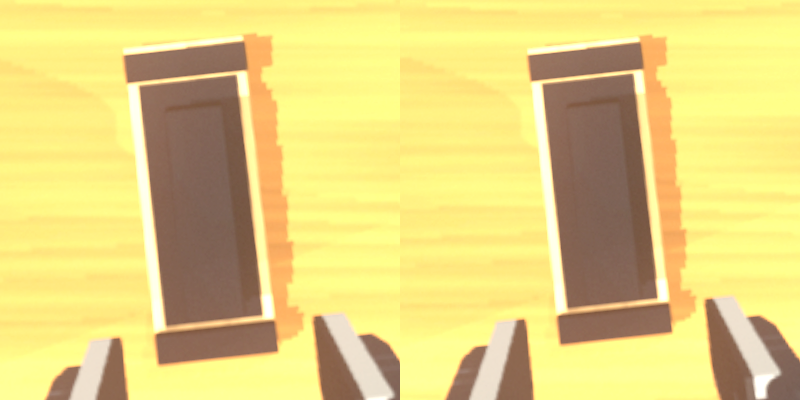

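View pics/top1.png

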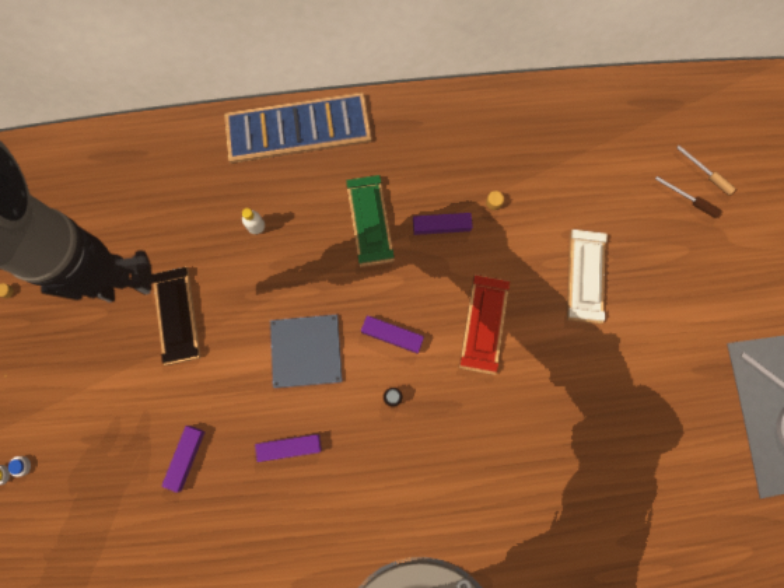

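The last views show all four stones flat inside their own holders: black at top-view (177,316), green (370,222), red (487,320), white (590,275). Each is centred to about 2 mm. The bottle and brass blank have not moved.

```bash
python3 -c "
from station import bot
print(bot.hand_in())"
```

```text
the job is handed in; nothing more can be done
None
```

All four stones were unstacked top-down, laid flat in the holders of their own colour within about 3 mm of centre, and handed in at about 30 s; the oil bottle and brass blank stayed put.

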